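# Parts to the build rack in reverse order

## Task

The four parts on the plywood rack lie in the order in which they were taken off the computer; move them all to the empty black rack in the reverse order, ready for putting back. The part at the left end of the plywood rack goes in the bay at the right end of the black one, the second from the left in the second bay from the right, and so on, one part to a bay. Set each one down upright on the bay's floor, in the middle of the bay.

Things in the scene. Friction and masses are not known exactly. Their poses are not given: they have to be found in the camera images.
- heatsink: Bare aluminium heat sink: square block of six upright fins, 44 (its x, across the fins; its two outer fins are the x faces) x 40 (y) x 40 mm tall. Loose. Origin: centre of underside, z up.
- capacitor: Black can capacitor with a bare metal top, an upright cylinder 36 mm across, 53 mm tall (the tallest and slimmest part). Loose. Origin: centre of underside, z up.
- transformer: Small mains transformer: dark steel core with a copper winding in its sides, a solid block 42 (x) x 48 (y) x 42 mm tall, the heaviest (0.2 to 0.4 kg). Loose. Origin: centre of underside, z up.
- choke: Copper-wound ring choke lying flat like a thick ring: 48 mm across, 22 mm hole, 34 mm tall. Loose. Origin: centre of underside, z up.
- old_rack: The full rack: low plywood board 76 (x) x 312 (y) x 10 mm with a wooden stop 12 mm higher at each end, fixed. Four grey dishes stand on it in a row, with their centres at y = +0.111, +0.037, -0.037, -0.111 m, x = 0 of its frame. Its +y end is the left end seen from the robot (it is turned by less than 15 degrees). Origin: centre of underside; z up. It may stand nearer to or farther from the robot than the other rack.
- new_rack: The empty rack: black plate 76 (x) x 312 (y) mm, its top 12 mm above the origin, with five bare aluminium ribs across it, 5 mm thick and 12 mm high, between and outside the bays; the four bays are centred at y = +0.111, +0.037, -0.037, -0.111 m (74 mm apart, 69 mm free between ribs), x = 0 of its frame, open at the front and back. Fixed. Its +y end is the left end seen from the robot (turned by less than 15 degrees). Origin: centre of underside, z up.
- dish_heatsink: Grey plastic dish in which the heatsink stands at the start, 68 x 68 mm, floor 3 mm thick, rim 6 mm high in all (3 mm above its floor); fixed on the old rack in one of its four places (drawn anew each time). The four dishes look alike. Origin: centre of underside, z up.
- dish_capacitor: Grey plastic dish in which the capacitor stands at the start, 68 x 68 mm, floor 3 mm thick, rim 6 mm high in all (3 mm above its floor); fixed on the old rack in one of its four places (drawn anew each time). The four dishes look alike. Origin: centre of underside, z up.
- dish_transformer: Grey plastic dish in which the transformer stands at the start, 68 x 68 mm, floor 3 mm thick, rim 6 mm high in all (3 mm above its floor); fixed on the old rack in one of its four places (drawn anew each time). The four dishes look alike. Origin: centre of underside, z up.
- dish_choke: Grey plastic dish in which the choke stands at the start, 68 x 68 mm, floor 3 mm thick, rim 6 mm high in all (3 mm above its floor); fixed on the old rack in one of its four places (drawn anew each time). The four dishes look alike. Origin: centre of underside, z up.
There are look-alikes about, which are no part of the job. What is shaped like the heatsink but blue is not meant.

How it is judged (in metres and radians):
At the end, for the whole second after the job is handed in: Each part stands upright (tilt under 0.12 rad) on the black rack's floor, within 15 mm of the middle of its bay along and across the rack; its bay mirrors its dish's place on the plywood rack (leftmost to rightmost and so on); all released and at rest (((y of dish_heatsink in the frame of old_rack between -0.126 and -0.096 m and y of heatsink in the frame of new_rack between 0.096 and 0.126 m) or (y of dish_heatsink in the frame of old_rack between -0.052 and -0.022 m and y of heatsink in the frame of new_rack between 0.022 and 0.052 m) or (y of dish_heatsink in the frame of old_rack between 0.022 and 0.052 m and y of heatsink in the frame of new_rack between -0.052 and -0.022 m) or (y of dish_heatsink in the frame of old_rack between 0.096 and 0.126 m and y of heatsink in the frame of new_rack between -0.126 and -0.096 m)) and x of heatsink in the frame of new_rack between -0.015 and 0.015 m and z of heatsink in the frame of new_rack between 0.009 and 0.016 m and angle between each of heatsink, capacitor, transformer, choke's own z axis and vertical below 0.12 rad and linear speed of each of heatsink, capacitor, transformer, choke below 0.02 m/s and angular speed of each of heatsink, capacitor, transformer, choke below 0.2 rad/s and ((y of dish_capacitor in the frame of old_rack between -0.126 and -0.096 m and y of capacitor in the frame of new_rack between 0.096 and 0.126 m) or (y of dish_capacitor in the frame of old_rack between -0.052 and -0.022 m and y of capacitor in the frame of new_rack between 0.022 and 0.052 m) or (y of dish_capacitor in the frame of old_rack between 0.022 and 0.052 m and y of capacitor in the frame of new_rack between -0.052 and -0.022 m) or (y of dish_capacitor in the frame of old_rack between 0.096 and 0.126 m and y of capacitor in the frame of new_rack between -0.126 and -0.096 m)) and x of capacitor in the frame of new_rack between -0.015 and 0.015 m and z of capacitor in the frame of new_rack between 0.009 and 0.016 m and ((y of dish_transformer in the frame of old_rack between -0.126 and -0.096 m and y of transformer in the frame of new_rack between 0.096 and 0.126 m) or (y of dish_transformer in the frame of old_rack between -0.052 and -0.022 m and y of transformer in the frame of new_rack between 0.022 and 0.052 m) or (y of dish_transformer in the frame of old_rack between 0.022 and 0.052 m and y of transformer in the frame of new_rack between -0.052 and -0.022 m) or (y of dish_transformer in the frame of old_rack between 0.096 and 0.126 m and y of transformer in the frame of new_rack between -0.126 and -0.096 m)) and x of transformer in the frame of new_rack between -0.015 and 0.015 m and z of transformer in the frame of new_rack between 0.009 and 0.016 m and ((y of dish_choke in the frame of old_rack between -0.126 and -0.096 m and y of choke in the frame of new_rack between 0.096 and 0.126 m) or (y of dish_choke in the frame of old_rack between -0.052 and -0.022 m and y of choke in the frame of new_rack between 0.022 and 0.052 m) or (y of dish_choke in the frame of old_rack between 0.022 and 0.052 m and y of choke in the frame of new_rack between -0.052 and -0.022 m) or (y of dish_choke in the frame of old_rack between 0.096 and 0.126 m and y of choke in the frame of new_rack between -0.126 and -0.096 m)) and x of choke in the frame of new_rack between -0.015 and 0.015 m and z of choke in the frame of new_rack between 0.009 and 0.016 m); the robot touches nothing.
It also fails if it takes over 109 s, if anything falls off the work surface, if the arm or the gripper's body presses on something with over 40 N, if the wrist force passes 120 N, or if a joint passes its speed limit or range.

## Robot

A 6-joint arm with a two-finger parallel gripper is mounted at the origin on the work surface. World frame = base frame: x ahead of the robot, y to its left, z up, the work surface at z = 0. Lengths are in mm, angles in rad, forces in N, time in s.
With the tool pointing down it reaches from about 350 to 875 mm from the base axis. Payload 4.2 kg.
Tool frame: the origin (TCP) lies at the very end of the fingers, on their centre line; the grasp point (between the pads) lies 19 mm behind it; z points along the fingers, y is the line along which they close (so a half turn about z gives the same grasp; the last joint's range is limited). The gripper opens to 85 mm and grips with 20 to 120 N. Pads are 22 mm wide; open, the fingers measure 114 mm over their backs; the gripper's body (76 mm by 85 mm) begins 54 mm behind the grasp point. The pads swing forward as they close: fully open they stand 13 mm farther back than shut.
Start: joints at [1.373, 0.385, 0.008, 0, -1.194, -0.259], TCP at [275.64, 560.911, 231.312] pointing down, gripper open.
Joint ranges: [-3.14, 3.14], [-1.21, 2.06], [-1.07, 1.41], [-3.16, 2.05], [-2.99, -0.16], [-3.1, 3.1]. Speed limits (rad/s): [2.79, 2.79, 3.14, 3.14, 3.14, 3.14].

## Interface

Orientations are given as a unit quaternion [x, y, z, w].
In Python, from bench import arm, optics gives the robot as it stands. The module is installed in compiled form; this text tells all that it offers.
- The arm moves only by the tool step_arm, never from a script. Its argument "motion" is a list of rows, each an object with "dr": the turn, a rotation vector about the tool's x, y, z in units of 8 degrees (1.0 is 8 degrees), a list of three; "slide": the shift along the tool's x, y, z in mm, a list of three; "jaw": the finger opening in mm, from 0 to 85.4. A call has exactly 8 rows; each row is the pose to reach, as a shift and turn from the pose commanded when the call began, along the tool's axes at that moment; what a row does not reach only later rows make up. A row lasts 1/8 s, in which the tool goes at most 62.5 mm and 10.7 degrees, less where a joint would pass 70% of its speed; a pose out of reach is approached as far as the arm can. A call with a gripper value outside its range is refused whole. The fingers move at their own pace and stop on an object; the grip force is fixed at half the most. Time passes only in rows, so rows that repeat a pose let the fingers close, or fill a call up. It gives the time, the measured TCP pose, the force, the opening and the grip force at its end, in the units of the state.
- arm.read_state(): the state, without advancing time (a new reading comes with each control period).
- optics.get_image(name): name is "side" or "top" or "wrist"; returns the picture (480x640x3 uint8, blue, green, red); there is no depth.
- optics.camera_info(name): a dict with "camera_matrix" (3x3 intrinsics, pixels), "view" (4x4, takes a point from world to camera coordinates); the wrist camera has in their place "T_tool_cam" (4x4, takes a point from camera to tool coordinates, whose origin is the TCP and whose axes are the flange's). Camera axes: x right, y up, looking along -z (the intrinsics and any distortion apply to the point x, -y, -z); pixel columns grow to the right and rows downward; lengths in mm; the calibration is good to about 2 mm. A picture is of the moment at which its call begins: read the wrist's pose just before it. camera_info takes no time and is no camera call.
- arm.job_done(): hands the job in; it is judged then, once.
The state is a dict: "clock": time; "joints": joint angles; "joint_vel": joint speeds; "joint_efforts": joint torques, N m; "position": TCP position; "ee_rot": TCP orientation; "contact_force": force on the tool from outside, world axes, zero at the start; "wrist_torque": the same for the moment, N m; "gripper_width": finger opening in mm; "grasp_force": force on a finger pad.
Only numpy, scipy, OpenCV 4.12 (cv2) and the standard library are available. Lean on these libraries where they do the work, as an engineer would, in place of code of your own. Each camera call takes 0.05 s, during which the arm holds its last target. There are 200 camera calls.

## Working session

There is one attempt and no reset: what is moved stays moved. The work goes in short steps, Python scripts to look and compute and a tool call to move; the robot and the scene stay as the last step left them, time stands still between calls to the robot, and variables do not carry over. Pictures are saved under pics/ and viewed, at most 14 in all, crops included, and the job is handed in when it is done.

Besides the shell and the picture viewer there is one more tool, called by a JSON object that holds its "method" and its "body". step_arm: Moves the arm, as the interface text tells. Its arguments: {"type":"object","properties":{"motion":{"type":"array","items":{"type":"object","properties":{"dr":{"type":"array","items":{"type":"number"}},"slide":{"type":"array","items":{"type":"number"}},"jaw":{"type":"number"}}}}},"required":["motion"]}

```bash
mkdir -p pics
python3 - <<'E'
from bench import arm, optics
import cv2,numpy as np
np.set_printoptions(suppress=True,precision=4)
s=arm.read_state();print(s)
for n in("top","side","wrist"):
    cv2.imwrite(f"pics/{n}0.png",optics.get_image(n));print(n,optics.camera_info(n))
E
```

```text
{'clock': 0.0, 'joints': array([ 1.3726,  0.3856,  0.0066, -0.0005, -1.194 , -0.2586]), 'joint_vel': array([ 0.0017,  0.0001,  0.0003,  0.0025, -0.0014,  0.0013]), 'joint_efforts': array([ -0.0003, -39.229 ,  18.8403,   4.1864,  -0.0048,   0.    ]), 'position': array([275.4106, 560.4127, 230.2304]), 'ee_rot': array([ 0.974 , -0.2265, -0.0002,  0.0011]), 'contact_force': array([-0.0708, -0.0228,  1.2427]), 'wrist_torque': array([ 0.0381, -0.0063, -0.0217]), 'grasp_force': 0.0, 'gripper_width': 85.43278814733378}
top {'camera_matrix': array([[489.776 ,   0.    , 321.5949],
       [  0.    , 489.776 , 236.7052],
       [  0.    ,   0.    ,   1.    ]]), 'view': array([[   0.0023,   -0.9996,    0.0299,  -26.5432],
       [   0.9848,    0.0075,    0.1733, -508.4809],
       [  -0.1735,    0.029 ,    0.9844, -688.0056],
       [   0.    ,    0.    ,    0.    ,    1.    ]])}
side {'camera_matrix': array([[467.6651,   0.    , 315.4973],
       [  0.    , 467.6651, 242.063 ],
       [  0.    ,   0.    ,   1.    ]]), 'view': array([[   0.9896,   -0.1423,    0.0194, -505.359 ],
       [   0.0735,    0.6177,    0.783 ,  -47.5072],
       [  -0.1234,   -0.7735,    0.6217, -678.5158],
       [   0.    ,    0.    ,    0.    ,    1.    ]])}
wrist {'camera_matrix': array([[389.0832,   0.    , 312.5201],
       [  0.    , 389.0832, 235.0702],
       [  0.    ,   0.    ,   1.    ]]), 'T_tool_cam': array([[  -0.001 ,    0.9503,    0.3113,   80.3001],
       [   1.    ,    0.0008,    0.0005,   -1.3556],
       [   0.0002,    0.3113,   -0.9503, -142.0146],
       [   0.    ,    0.    ,    0.    ,    1.    ]])}
```

View pics/top0.png

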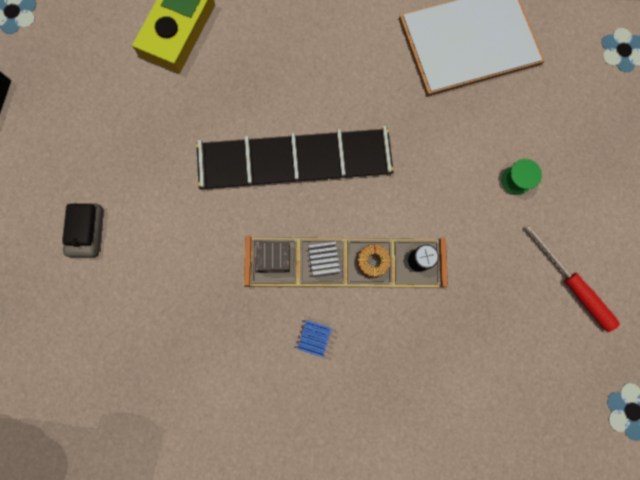

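View pics/side0.png

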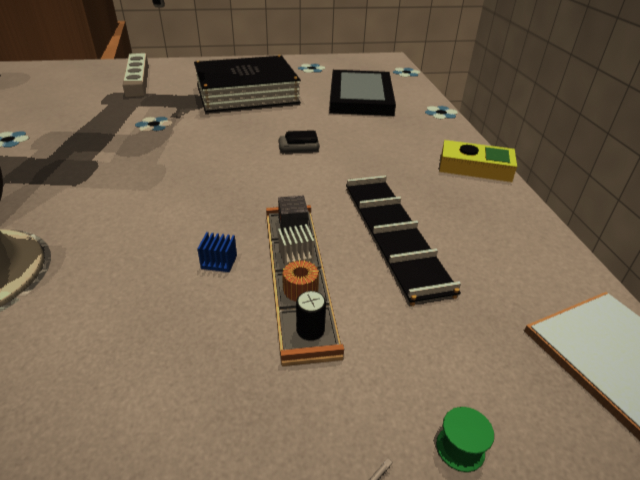

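Top view: left to right on the plywood rack are the transformer (273,256), the finned aluminium heat sink (324,259), the choke (375,261) and the capacitor (426,257). The blue finned block at (314,338) is the decoy, because it is blue and off the rack. The empty black rack spans (197..392, 130..188).

```bash
cat > h.py <<'E'
import cv2,numpy as np
from bench import arm,optics
from scipy.spatial.transform import Rotation as R
np.set_printoptions(suppress=True,precision=2)
def cam(n,state=None):
    i=optics.camera_info(n);K=np.array(i['camera_matrix'])
    if n!='wrist': return K,np.linalg.inv(i['view'])
    T=np.eye(4);T[:3,:3]=R.from_quat(state['ee_rot']).as_matrix();T[:3,3]=state['position']
    return K,T@i['T_tool_cam']
def ray(K,C,uv,z):
    uv=np.atleast_2d(np.asarray(uv,float))
    d=np.c_[(uv[:,0]-K[0,2])/K[0,0],-(uv[:,1]-K[1,2])/K[1,1],-np.ones(len(uv))]@C[:3,:3].T
    o=C[:3,3];return o+d*((z-o[2])/d[:,2])[:,None]
def rect(mask):
    c=max(cv2.findContours(mask.astype(np.uint8),cv2.RETR_EXTERNAL,cv2.CHAIN_APPROX_NONE)[0],key=cv2.contourArea)
    return c[:,0,:].astype(np.float32)
def wrect(P):
    (c,s,a)=cv2.minAreaRect(P[:,:2].astype(np.float32));return np.array([*c,*s,a])
E
python3 - <<'E'
from h import *
im=cv2.imread('pics/top0.png');K,C=cam('top')
b,g,r=[im[:,:,i].astype(int) for i in range(3)]
roi=np.zeros(b.shape,bool);roi[115:205,180:410]=1
m=(im.max(2)<40)&roi
m=cv2.morphologyEx(m.astype(np.uint8),cv2.MORPH_CLOSE,np.ones((9,9)))
c=rect(m);print('black',wrect(ray(K,C,c,12)),c.min(0),c.max(0))
hsv=cv2.cvtColor(im,cv2.COLOR_BGR2HSV)
for lo,hi in((235,262),(430,456)):
    q=np.zeros(b.shape,bool);q[225:300,lo:hi]=1
    m=(hsv[:,:,0]<14)&(hsv[:,:,1]>140)&(hsv[:,:,2]>80)&q
    c=rect(m);print('stop',c.min(0),c.max(0),wrect(ray(K,C,c,22)))
cv2.imwrite('pics/c.png',np.vstack([cv2.resize(im[225:300,235:460],None,fx=3.5,fy=3.5,interpolation=2),cv2.resize(im[120:195,185:410],None,fx=3.5,fy=3.5,interpolation=2)]))
E
```

```text
black [641.57  18.58  73.69 290.01   5.41] [203. 131.] [386. 187.]
stop [245. 237.] [250. 285.] [474.54  88.14  73.65   7.59   1.58]
stop [440. 238.] [446. 286.] [ 474.78 -211.93    8.33   74.48   89.8 ]
```

View pics/c.png

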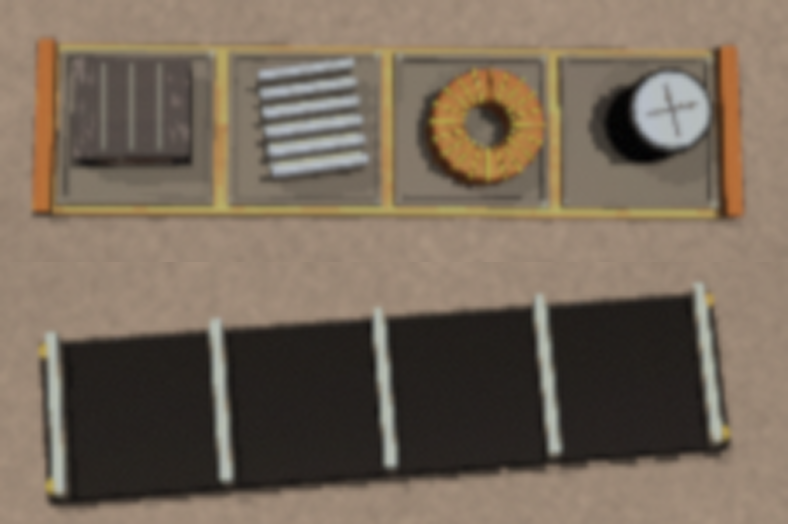

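The enlarged crop confirms it. The silver finned block, second from the left in a dish, is the heat sink, with its fins lying along the rack. The order left to right is transformer, heat sink, choke, capacitor. Next I'll cast the points.

Run:
```python
from h import *
im=cv2.imread('pics/top0.png');K,C=cam('top')
f=lambda p,o:np.array(p)/3.5+np.array(o)-0.36
N=[185,120-75]; O=[235,225]
ribs=f([(51,334),(59,494),(215,320),(227,481),(378,309),(391,467),(540,297),(555,454),(699,287),(716,441)],N)
W=ray(K,C,ribs,24);mid=(W[::2]+W[1::2])/2
print('rib mids',mid[:,:2],'len',np.linalg.norm(W[::2]-W[1::2],axis=1),'pitch',np.linalg.norm(np.diff(mid,axis=0),axis=1))
d=mid[0]-mid[4];print('new yaw',np.degrees(np.arctan2(-d[0],d[1])),'centre',mid.mean(0)[:2])
print('bays L-R',((mid[1:]+mid[:-1])/2)[:,:2])
st=ray(K,C,f([(46,40),(42,212),(728,45),(735,215)],O),22);m=(st[::2]+st[1::2])/2;d=m[0]-m[1]
u=d[:2]/np.linalg.norm(d[:2]);print('old yaw',np.degrees(np.arctan2(-d[0],d[1])),'c',m.mean(0)[:2],'span',np.linalg.norm(d));
for k in(.111,.037,-.037,-.111):print('dish',m.mean(0)[:2]+u*k*1000)
x=ray(K,C,f([(73,57),(190,57),(191,158),(74,160)],O),55);print('trafo',wrect(x))
x=ray(K,C,f([(258,70),(353,58),(368,160),(273,176)],O),53);print('hs',wrect(x))
print('choke',ray(K,C,f((488,125),O),47)[:,:2],ray(K,C,f([(430,125),(546,125)],O),47)[:,1])
print('cap',ray(K,C,f((671,111),O),66)[:,:2],ray(K,C,f([(633,111),(711,111)],O),66)[:,1])
```

```text
rib mids [[ 628.69  165.99]
 [ 635.95   92.07]
 [ 642.78   18.6 ]
 [ 649.66  -55.27]
 [ 656.11 -128.39]] len [75.06 76.02 74.96 74.89 73.84] pitch [74.28 73.78 74.19 73.41]
new yaw 5.320052269203868 centre [642.64  18.6 ]
bays L-R [[632.32 129.03]
 [639.36  55.34]
 [646.22 -18.33]
 [652.88 -91.83]]
old yaw 0.012060984810410773 c [475.1 -62.2] span 301.5603569140338
dish [475.08  48.8 ]
dish [475.09 -25.2 ]
dish [475.11 -99.2 ]
dish [ 475.13 -173.2 ]
trafo [478.69  48.27  43.32  48.99   1.3 ]
hs [475.74 -27.57  45.15  40.43   8.36]
choke [[ 473.18 -101.95]] [ -77.29 -126.65]
cap [[ 477.07 -175.59]] [-159.73 -192.3 ]
```

```bash
cat > go.py <<'E'
# usage: go.py x y z theta(deg rack-like yaw): slide/dr from the present pose
import sys;from h import *
x,y,z,t=map(float,sys.argv[1:5]);s=arm.read_state();M=R.from_quat(s['ee_rot'])
yaw=np.degrees(np.arctan2(*M.as_matrix()[[1,0],0]))
D=R.from_rotvec
# wanted: tool x at yaw -90+t, tool z straight down
W=R.from_euler('z',t-90,degrees=True)*R.from_euler('x',180,degrees=True)
print('slide',M.inv().apply(np.array([x,y,z])-s['position']),'dr',np.degrees((M.inv()*W).as_rotvec())/8,'pos',s['position'],'th',yaw+90,'F',s['contact_force'],'w',s['gripper_width'],'t',s['clock'])
E
python3 go.py 478 48 130 0
```

```text
slide [407.87 370.46 101.13] dr [ 0.01 -0.01  7.98] pos [275.44 560.55 230.47] th 63.823771506287045 F [0.13 0.88 0.73] w 85.23099366743838 t 0.15
```

{"method": "step_arm", "body": {"motion": [{"slide": [204, 185, 50], "dr": [0, 0, 4], "jaw": 85}, {"slide": [204, 185, 50], "dr": [0, 0, 4], "jaw": 85}, {"slide": [204, 185, 50], "dr": [0, 0, 4], "jaw": 85}, {"slide": [204, 185, 50], "dr": [0, 0, 4], "jaw": 85}, {"slide": [408, 370, 101], "dr": [0, 0, 8], "jaw": 85}, {"slide": [408, 370, 101], "dr": [0, 0, 8], "jaw": 85}, {"slide": [408, 370, 101], "dr": [0, 0, 8], "jaw": 85}, {"slide": [408, 370, 101], "dr": [0, 0, 8], "jaw": 85}]}}

```text
clock: 1.15
position: [457.3, 101.9, 141.0]
ee_rot: [-0.706, 0.708, -0.0, 0.0]
contact_force: [1.3, 0.7, -0.2]
gripper_width: 85.0
grasp_force: 0.0
```

```bash
python3 go.py 478 48 130 0
```

```text
slide [ 53.84 -20.9   11.01] dr [-0.    0.   -0.02] pos [457.28 101.91 141.01] th -0.1987697000841706 F [ 1.3   0.69 -0.17] w 85.02590920025 t 1.15
```

{"method": "step_arm", "body": {"motion": [{"slide": [54, -21, 11], "dr": [0, 0, 0], "jaw": 85}, {"slide": [54, -21, 11], "dr": [0, 0, 0], "jaw": 85}, {"slide": [54, -21, 11], "dr": [0, 0, 0], "jaw": 85}, {"slide": [54, -21, 11], "dr": [0, 0, 0], "jaw": 85}, {"slide": [54, -21, 11], "dr": [0, 0, 0], "jaw": 85}, {"slide": [54, -21, 11], "dr": [0, 0, 0], "jaw": 85}, {"slide": [54, -21, 11], "dr": [0, 0, 0], "jaw": 85}, {"slide": [54, -21, 11], "dr": [0, 0, 0], "jaw": 85}]}}

```text
clock: 2.15
position: [477.7, 49.8, 130.2]
ee_rot: [-0.706, 0.708, -0.0, 0.0]
contact_force: [0.1, 0.4, 0.6]
gripper_width: 85.2
grasp_force: 0.0
```

```bash
python3 go.py 478 48 22 0
python3 - <<'E'
from h import *
s=arm.read_state();im=optics.get_image('wrist');K,C=cam('wrist',s);cv2.imwrite('pics/w1.png',im)
V=np.linalg.inv(C)
# predicted pixels of known top-view points
for n,p in dict(trafo=(478.7,48.3,55),hs=(475.7,-27.6,53),choke=(473.2,-102,47),cap=(477,-175.6,66)).items():
    q=V@np.r_[p,1];print(n,K[0,2]+K[0,0]*q[0]/-q[2],K[1,2]-K[1,1]*q[1]/-q[2])
E
```

```text
slide [  1.81  -0.32 108.24] dr [-0.    0.   -0.02] pos [477.68  49.81 130.24] th -0.1516432474141851 F [0.12 0.38 0.56] w 85.21392344212302 t 2.15
trafo 312.5246628703021 244.92348135958525
hs 317.60813901088983 110.38998556093415
choke 322.62199164215025 -48.62081890005686
cap 314.8164199203065 -291.6666021694634
```

View pics/w1.png

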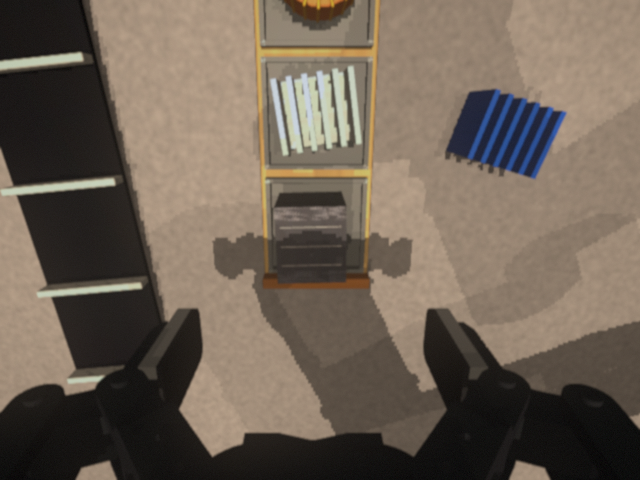

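The wrist view shows the transformer top at (310,244) and the heat sink at (316,110). Both agree with the predictions within about 1 mm, so I'm going down.

{"method": "step_arm", "body": {"motion": [{"slide": [1.8, 0, 55], "dr": [0, 0, 0], "jaw": 85}, {"slide": [1.8, 0, 90], "dr": [0, 0, 0], "jaw": 85}, {"slide": [1.8, 0, 112], "dr": [0, 0, 0], "jaw": 85}, {"slide": [1.8, 0, 112], "dr": [0, 0, 0], "jaw": 85}, {"slide": [1.8, 0, 112], "dr": [0, 0, 0], "jaw": 30}, {"slide": [1.8, 0, 112], "dr": [0, 0, 0], "jaw": 30}, {"slide": [1.8, 0, 112], "dr": [0, 0, 0], "jaw": 30}, {"slide": [1.8, 0, 112], "dr": [0, 0, 0], "jaw": 30}]}}

```text
clock: 3.2
position: [478.7, 48.2, 19.6]
ee_rot: [-0.706, 0.708, -0.001, 0.001]
contact_force: [-0.3, -0.4, 6.3]
gripper_width: 41.7
grasp_force: 61.3
```

{"method": "step_arm", "body": {"motion": [{"slide": [0, 0, -45], "dr": [0, 0, 0], "jaw": 30}, {"slide": [0, 0, -90], "dr": [0, 0, 0], "jaw": 30}, {"slide": [45, -56, -90], "dr": [0, 0, -0.2], "jaw": 30}, {"slide": [83, -103, -90], "dr": [0, 0, -0.4], "jaw": 30}, {"slide": [120, -149, -90], "dr": [0, 0, -0.68], "jaw": 30}, {"slide": [140, -174, -90], "dr": [0, 0, -0.68], "jaw": 30}, {"slide": [140, -174, -90], "dr": [0, 0, -0.68], "jaw": 30}, {"slide": [140, -174, -90], "dr": [0, 0, -0.68], "jaw": 30}]}}

```text
clock: 4.2
position: [649.9, -92.5, 107.1]
ee_rot: [0.739, -0.674, -0.001, 0.001]
contact_force: [-0.2, 0.1, -2.8]
gripper_width: 41.3
grasp_force: 62.1
```

```bash
python3 go.py 652.9 -91.8 19 5.3;python3 - <<'E'
from h import *
s=arm.read_state();im=optics.get_image('wrist');K,C=cam('wrist',s);cv2.imwrite('pics/w2.png',im)
E
```

```text
slide [-0.33 -3.33 88.13] dr [ 0.02  0.01 -0.01] pos [649.86 -92.48 107.14] th 5.227729234002808 F [-0.24  0.06 -2.8 ] w 41.29194713862366 t 4.2
```

View pics/w2.png

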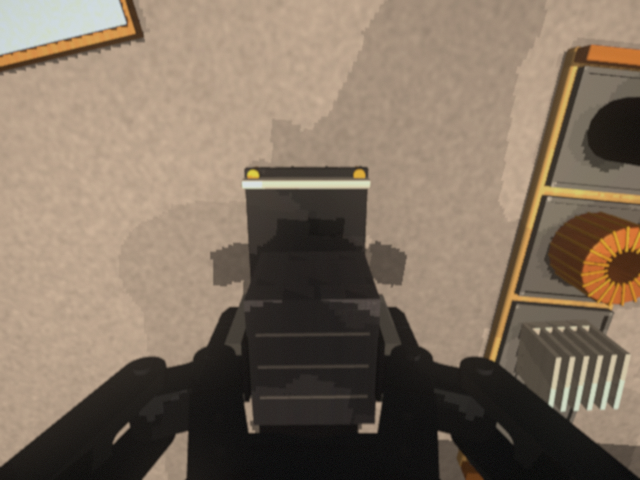

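The transformer is held level over the right-hand bay, whose end rib is centred at (307,184). Lowering.

{"method": "step_arm", "body": {"motion": [{"slide": [-0.3, -3.3, 45], "dr": [0, 0, 0], "jaw": 30}, {"slide": [-0.3, -3.3, 75], "dr": [0, 0, 0], "jaw": 30}, {"slide": [-0.3, -3.3, 85], "dr": [0, 0, 0], "jaw": 30}, {"slide": [-0.3, -3.3, 88], "dr": [0, 0, 0], "jaw": 30}, {"slide": [-0.3, -3.3, 88], "dr": [0, 0, 0], "jaw": 30}, {"slide": [-0.3, -3.3, 88], "dr": [0, 0, 0], "jaw": 30}, {"slide": [-0.3, -3.3, 88], "dr": [0, 0, 0], "jaw": 30}, {"slide": [-0.3, -3.3, 88], "dr": [0, 0, 0], "jaw": 30}]}}

```text
clock: 5.25
position: [654.7, -92.1, 20.7]
ee_rot: [0.739, -0.674, 0.0, -0.0]
contact_force: [-0.4, 0.3, -2.8]
gripper_width: 41.4
grasp_force: 62.1
```

```bash
python3 go.py 475.5 -27.6 110 8;python3 -c "
from h import *
s=dict(arm.read_state());s['position']=np.array([649.86,-92.48,107.14]);s['ee_rot']=(R.from_euler('z',5.23-90,degrees=True)*R.from_euler('x',180,degrees=True)).as_quat()
K,C=cam('wrist',s);print(ray(K,C,(307,184),24))"
```

```text
slide [-80.7  172.5  -89.46] dr [-0.01 -0.   -0.34] pos [654.74 -92.13  20.67] th 5.265798684943476 F [-0.37  0.28 -2.85] w 41.359814026396265 t 5.25
[[ 657.49 -128.48   24.  ]]
```

{"method": "step_arm", "body": {"motion": [{"slide": [0, 0.8, 2], "dr": [0, 0, 0], "jaw": 30}, {"slide": [0, 0.8, 2], "dr": [0, 0, 0], "jaw": 30}, {"slide": [0, 0.8, 2], "dr": [0, 0, 0], "jaw": 85}, {"slide": [0, 0.8, 2], "dr": [0, 0, 0], "jaw": 85}, {"slide": [0, 0.8, 2], "dr": [0, 0, 0], "jaw": 85}, {"slide": [0, 0.8, 2], "dr": [0, 0, 0], "jaw": 85}, {"slide": [0, 0.8, -40], "dr": [0, 0, 0], "jaw": 85}, {"slide": [0, 0.8, -90], "dr": [0, 0, 0], "jaw": 85}]}}

```text
clock: 6.25
position: [653.0, -92.2, 110.0]
ee_rot: [0.739, -0.674, -0.001, 0.001]
contact_force: [1.5, 0.8, 0.5]
gripper_width: 84.8
grasp_force: 0.0
```

```bash
python3 go.py 475.5 -27.6 110 8
```

```text
slide [-80.63 170.77   0.53] dr [ 0.02  0.   -0.34] pos [652.95 -92.21 109.99] th 5.269095395998491 F [1.54 0.8  0.47] w 84.75955939583974 t 6.25
```

{"method": "step_arm", "body": {"motion": [{"slide": [-81, 171, 0], "dr": [0, 0, -0.3], "jaw": 85}, {"slide": [-81, 171, 0], "dr": [0, 0, -0.3], "jaw": 85}, {"slide": [-81, 171, 0], "dr": [0, 0, -0.3], "jaw": 85}, {"slide": [-81, 171, 0], "dr": [0, 0, -0.3], "jaw": 85}, {"slide": [-81, 171, 0], "dr": [0, 0, -0.3], "jaw": 85}, {"slide": [-81, 171, 0], "dr": [0, 0, -0.3], "jaw": 85}, {"slide": [-81, 171, 0], "dr": [0, 0, -0.3], "jaw": 85}, {"slide": [-81, 171, 0], "dr": [0, 0, -0.3], "jaw": 85}]}}

```text
clock: 7.25
position: [476.5, -27.4, 109.9]
ee_rot: [0.753, -0.659, -0.0, 0.0]
contact_force: [-0.2, -0.3, -0.5]
gripper_width: 84.7
grasp_force: 0.0
```

```bash
python3 go.py 475.7 -27.6 19 8;python3 - <<'E'
from h import *
im=optics.get_image('wrist');cv2.imwrite('pics/w3.png',im)
E
```

```text
slide [ 0.09  0.8  90.93] dr [ 0.   -0.   -0.05] pos [476.51 -27.4  109.93] th 7.627038480196006 F [-0.19 -0.27 -0.49] w 84.72128215637805 t 7.25
```

View pics/w3.png

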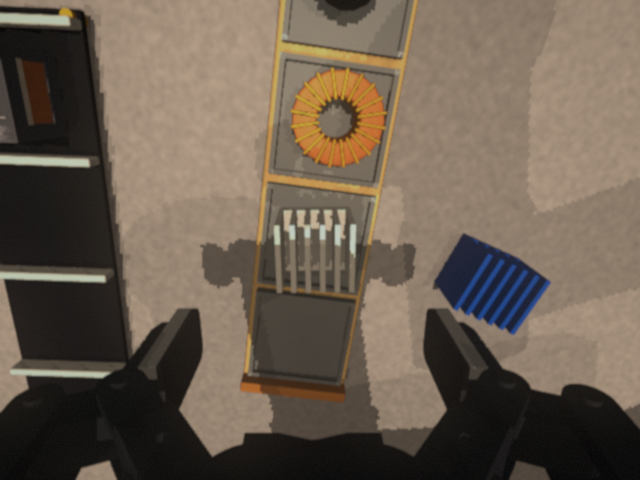

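The heat sink's fin tops run at (275..355, 225..293), square to the tool and centred. The transformer stands in the far bay at upper left. Going down on the heat sink.

{"method": "step_arm", "body": {"motion": [{"slide": [0, 0.8, 50], "dr": [0, 0, 0], "jaw": 85}, {"slide": [0, 0.8, 80], "dr": [0, 0, 0], "jaw": 85}, {"slide": [0, 0.8, 92], "dr": [0, 0, 0], "jaw": 85}, {"slide": [0, 0.8, 92], "dr": [0, 0, 0], "jaw": 85}, {"slide": [0, 0.8, 92], "dr": [0, 0, 0], "jaw": 30}, {"slide": [0, 0.8, 92], "dr": [0, 0, 0], "jaw": 30}, {"slide": [0, 0.8, 92], "dr": [0, 0, 0], "jaw": 30}, {"slide": [0, 0.8, 92], "dr": [0, 0, 0], "jaw": 30}]}}

```text
clock: 8.3
position: [476.2, -27.0, 19.4]
ee_rot: [0.753, -0.658, 0.001, -0.001]
contact_force: [-2.2, 0.4, 6.3]
gripper_width: 43.3
grasp_force: 61.7
```

```bash
python3 go.py 646.7 -18.3 110 5.3
```

```text
slide [  14.18 -170.34  -90.19] dr [-0.02  0.    0.3 ] pos [476.22 -27.04  19.39] th 7.70214893426521 F [-2.23  0.43  6.34] w 43.324602062417206 t 8.3
```

{"method": "step_arm", "body": {"motion": [{"slide": [0, 0, -45], "dr": [0, 0, 0], "jaw": 30}, {"slide": [0, 0, -90], "dr": [0, 0, 0], "jaw": 30}, {"slide": [5, -60, -90], "dr": [0, 0, 0.1], "jaw": 30}, {"slide": [10, -120, -90], "dr": [0, 0, 0.2], "jaw": 30}, {"slide": [14, -170, -90], "dr": [0, 0, 0.3], "jaw": 30}, {"slide": [14, -170, -90], "dr": [0, 0, 0.3], "jaw": 30}, {"slide": [14, -170, -90], "dr": [0, 0, 0.3], "jaw": 30}, {"slide": [14, -170, -90], "dr": [0, 0, 0.3], "jaw": 30}]}}

```text
clock: 9.3
position: [644.3, -18.6, 108.3]
ee_rot: [0.739, -0.674, -0.0, 0.0]
contact_force: [0.6, 0.7, -1.4]
gripper_width: 43.4
grasp_force: 61.7
```

```bash
python3 go.py 646.7 -18.3 18.6 5.3
```

```text
slide [-0.04 -2.47 89.68] dr [ 0.01  0.   -0.  ] pos [644.33 -18.57 108.28] th 5.270571619109347 F [ 0.61  0.71 -1.45] w 43.44996506230183 t 9.3
```

{"method": "step_arm", "body": {"motion": [{"slide": [0, -1, 45], "dr": [0, 0, 0], "jaw": 30}, {"slide": [0, -1, 75], "dr": [0, 0, 0], "jaw": 30}, {"slide": [0, -1, 86], "dr": [0, 0, 0], "jaw": 30}, {"slide": [0, -1, 91], "dr": [0, 0, 0], "jaw": 30}, {"slide": [0, -1, 91], "dr": [0, 0, 0], "jaw": 30}, {"slide": [0, -1, 91], "dr": [0, 0, 0], "jaw": 30}, {"slide": [0, -1, 91], "dr": [0, 0, 0], "jaw": 30}, {"slide": [0, -1, 91], "dr": [0, 0, 0], "jaw": 30}]}}

```text
clock: 10.3
position: [647.4, -18.3, 18.5]
ee_rot: [0.739, -0.674, 0.001, -0.001]
contact_force: [0.2, 0.8, 4.5]
gripper_width: 42.9
grasp_force: 62.1
```

On the floor. Releasing and lifting.

{"method": "step_arm", "body": {"motion": [{"slide": [0, 0, 0], "dr": [0, 0, 0], "jaw": 85}, {"slide": [0, 0, 0], "dr": [0, 0, 0], "jaw": 85}, {"slide": [0, 0, 0], "dr": [0, 0, 0], "jaw": 85}, {"slide": [0, 0, 0], "dr": [0, 0, 0], "jaw": 85}, {"slide": [0, 0, -45], "dr": [0, 0, 0], "jaw": 85}, {"slide": [0, 0, -90], "dr": [0, 0, 0], "jaw": 85}, {"slide": [0, 0, -90], "dr": [0, 0, 0], "jaw": 85}, {"slide": [0, 0, -90], "dr": [0, 0, 0], "jaw": 85}]}}

```text
clock: 11.3
position: [646.0, -18.4, 106.8]
ee_rot: [0.739, -0.674, -0.0, 0.0]
contact_force: [-0.5, -0.1, -0.7]
gripper_width: 85.3
grasp_force: 0.0
```

```bash
python3 go.py 473.5 -102 108 0
```

```text
slide [ 67.51 179.38  -1.12] dr [0.01 0.   0.66] pos [645.96 -18.39 106.75] th 5.241960415494745 F [-0.49 -0.13 -0.67] w 85.2552843802824 t 11.3
```

{"method": "step_arm", "body": {"motion": [{"slide": [67.5, 179, -1], "dr": [0, 0, 0.66], "jaw": 85}, {"slide": [67.5, 179, -1], "dr": [0, 0, 0.66], "jaw": 85}, {"slide": [67.5, 179, -1], "dr": [0, 0, 0.66], "jaw": 85}, {"slide": [67.5, 179, -1], "dr": [0, 0, 0.66], "jaw": 85}, {"slide": [67.5, 179, -1], "dr": [0, 0, 0.66], "jaw": 85}, {"slide": [67.5, 179, -1], "dr": [0, 0, 0.66], "jaw": 85}, {"slide": [67.5, 179, -1], "dr": [0, 0, 0.66], "jaw": 85}, {"slide": [67.5, 179, -1], "dr": [0, 0, 0.66], "jaw": 85}]}}

```text
clock: 12.3
position: [475.0, -101.7, 107.9]
ee_rot: [0.707, -0.707, -0.0, 0.0]
contact_force: [0.3, -0.4, -0.4]
gripper_width: 85.0
grasp_force: 0.0
```

```bash
python3 go.py 473.5 -102 18 0;python3 - <<'E'
from h import *
s=arm.read_state();im=optics.get_image('wrist');cv2.imwrite('pics/w4.png',im);K,C=cam('wrist',s)
hsv=cv2.cvtColor(im,cv2.COLOR_BGR2HSV)
m=(hsv[:,:,0]<20)&(hsv[:,:,1]>170)&(hsv[:,:,2]>110);m[:150]=0;m[330:]=0
m=cv2.morphologyEx(m.astype(np.uint8),cv2.MORPH_OPEN,np.ones((9,9)))
c=rect(m);print(c.min(0),c.max(0));print(wrect(ray(K,C,c,47)))
E
```

```text
slide [ 0.26  1.49 89.91] dr [ 0. -0.  0.] pos [ 475.03 -101.73  107.91] th 0.01646209593721437 F [ 0.3  -0.38 -0.43] w 84.96360005889213 t 12.3
[338. 241.] [349. 254.]
[ 458.81 -106.79    6.13    7.76    1.13]
```

View pics/w4.png

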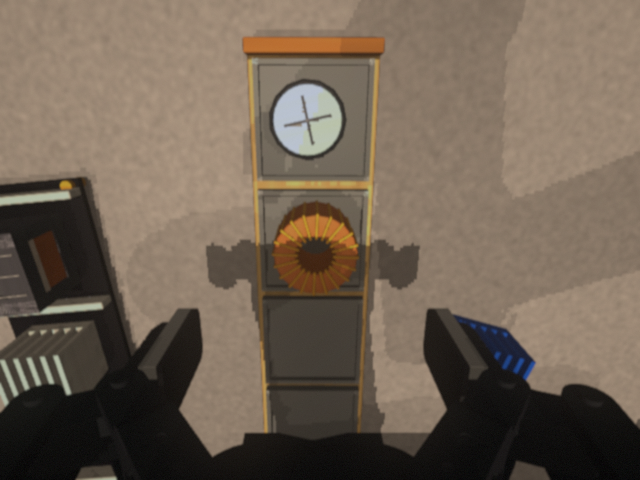

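The choke's top ring is centred at about (315.5,254) and the capacitor's top at (308,119). I'll cast both.

```bash
python3 -c "
from h import *
s=arm.read_state();K,C=cam('wrist',s);print(ray(K,C,(315.5,254),47),ray(K,C,(308,119),66))"
```

```text
[[ 474.24 -103.02   47.  ]] [[ 477.89 -175.75   66.  ]]
```

Both agree with the top view: choke at (474,-102.5), capacitor at (477.5,-175.7).

{"method": "step_arm", "body": {"motion": [{"slide": [0.8, 1.2, 50], "dr": [0, 0, 0], "jaw": 85}, {"slide": [0.8, 1.2, 80], "dr": [0, 0, 0], "jaw": 85}, {"slide": [0.8, 1.2, 91], "dr": [0, 0, 0], "jaw": 85}, {"slide": [0.8, 1.2, 91], "dr": [0, 0, 0], "jaw": 85}, {"slide": [0.8, 1.2, 91], "dr": [0, 0, 0], "jaw": 30}, {"slide": [0.8, 1.2, 91], "dr": [0, 0, 0], "jaw": 30}, {"slide": [0.8, 1.2, 91], "dr": [0, 0, 0], "jaw": 30}, {"slide": [0.8, 1.2, 91], "dr": [0, 0, 0], "jaw": 30}]}}

```text
clock: 13.35
position: [474.2, -102.8, 18.8]
ee_rot: [0.707, -0.707, 0.001, -0.001]
contact_force: [-1.5, 1.6, 6.3]
gripper_width: 46.6
grasp_force: 60.7
```

```bash
python3 go.py 639.9 55.3 110 5.3
```

```text
slide [-158.05 -166.01  -90.83] dr [-0.02 -0.   -0.66] pos [ 474.17 -102.8    18.76] th 0.020266614883411194 F [-1.51  1.6   6.32] w 46.620787759722674 t 13.35
```

{"method": "step_arm", "body": {"motion": [{"slide": [0, 0, -45], "dr": [0, 0, 0], "jaw": 30}, {"slide": [0, 0, -90], "dr": [0, 0, 0], "jaw": 30}, {"slide": [-42, -44, -90], "dr": [0, 0, -0.2], "jaw": 30}, {"slide": [-84, -88, -90], "dr": [0, 0, -0.4], "jaw": 30}, {"slide": [-126, -132, -90], "dr": [0, 0, -0.6], "jaw": 30}, {"slide": [-158, -166, -90], "dr": [0, 0, -0.66], "jaw": 30}, {"slide": [-158, -166, -90], "dr": [0, 0, -0.66], "jaw": 30}, {"slide": [-158, -166, -90], "dr": [0, 0, -0.66], "jaw": 30}]}}

```text
clock: 14.35
position: [638.3, 54.9, 106.8]
ee_rot: [0.739, -0.674, -0.001, 0.001]
contact_force: [-0.3, -0.4, -1.3]
gripper_width: 46.8
grasp_force: 62.5
```

```bash
python3 go.py 639.9 55.3 17.8 5.3
```

```text
slide [-0.29 -1.79 88.99] dr [ 0.01  0.   -0.01] pos [638.31  54.86 106.8 ] th 5.25229954725566 F [-0.3  -0.44 -1.28] w 46.75906251045678 t 14.35
```

{"method": "step_arm", "body": {"motion": [{"slide": [-0.3, -0.5, 45], "dr": [0, 0, 0], "jaw": 30}, {"slide": [-0.3, -0.5, 75], "dr": [0, 0, 0], "jaw": 30}, {"slide": [-0.3, -0.5, 86], "dr": [0, 0, 0], "jaw": 30}, {"slide": [-0.3, -0.5, 90.5], "dr": [0, 0, 0], "jaw": 30}, {"slide": [-0.3, -0.5, 90.5], "dr": [0, 0, 0], "jaw": 30}, {"slide": [-0.3, -0.5, 90.5], "dr": [0, 0, 0], "jaw": 30}, {"slide": [-0.3, -0.5, 90.5], "dr": [0, 0, 0], "jaw": 30}, {"slide": [-0.3, -0.5, 90.5], "dr": [0, 0, 0], "jaw": 30}]}}

```text
clock: 15.35
position: [640.6, 55.6, 17.8]
ee_rot: [0.739, -0.674, 0.001, -0.001]
contact_force: [-0.8, -0.1, 4.9]
gripper_width: 46.8
grasp_force: 62.9
```

{"method": "step_arm", "body": {"motion": [{"slide": [0, 0, 0], "dr": [0, 0, 0], "jaw": 85}, {"slide": [0, 0, 0], "dr": [0, 0, 0], "jaw": 85}, {"slide": [0, 0, 0], "dr": [0, 0, 0], "jaw": 85}, {"slide": [0, 0, 0], "dr": [0, 0, 0], "jaw": 85}, {"slide": [0, 0, -45], "dr": [0, 0, 0], "jaw": 85}, {"slide": [0, 0, -100], "dr": [0, 0, 0], "jaw": 85}, {"slide": [0, 0, -100], "dr": [0, 0, 0], "jaw": 85}, {"slide": [0, 0, -100], "dr": [0, 0, 0], "jaw": 85}]}}

```text
clock: 16.35
position: [639.4, 55.5, 116.7]
ee_rot: [0.739, -0.674, -0.0, -0.0]
contact_force: [-0.4, -0.7, -1.9]
gripper_width: 85.0
grasp_force: 0.0
```

```bash
python3 go.py 476.5 -175.7 117 0
```

```text
slide [215.34 183.39  -0.41] dr [0.   0.   0.66] pos [639.43  55.51 116.67] th 5.24787519666701 F [-0.44 -0.72 -1.9 ] w 84.95963301941349 t 16.35
```

{"method": "step_arm", "body": {"motion": [{"slide": [215, 183, 0], "dr": [0, 0, 0.66], "jaw": 85}, {"slide": [215, 183, 0], "dr": [0, 0, 0.66], "jaw": 85}, {"slide": [215, 183, 0], "dr": [0, 0, 0.66], "jaw": 85}, {"slide": [215, 183, 0], "dr": [0, 0, 0.66], "jaw": 85}, {"slide": [215, 183, 0], "dr": [0, 0, 0.66], "jaw": 85}, {"slide": [215, 183, 0], "dr": [0, 0, 0.66], "jaw": 85}, {"slide": [215, 183, 0], "dr": [0, 0, 0.66], "jaw": 85}, {"slide": [215, 183, 0], "dr": [0, 0, 0.66], "jaw": 85}]}}

```text
clock: 17.35
position: [478.0, -174.6, 116.2]
ee_rot: [0.708, -0.707, -0.0, 0.0]
contact_force: [-0.2, -0.5, -0.7]
gripper_width: 85.1
grasp_force: 0.0
```

```bash
python3 go.py 477.3 -175.7 25 0
```

```text
slide [ 1.08  0.6  91.25] dr [0.   0.   0.01] pos [ 477.95 -174.62  116.24] th 0.07065923296413246 F [-0.23 -0.49 -0.75] w 85.13038836839927 t 17.35
```

{"method": "step_arm", "body": {"motion": [{"slide": [1, 0.5, 50], "dr": [0, 0, 0], "jaw": 85}, {"slide": [1, 0.5, 80], "dr": [0, 0, 0], "jaw": 85}, {"slide": [1, 0.5, 92], "dr": [0, 0, 0], "jaw": 85}, {"slide": [1, 0.5, 92], "dr": [0, 0, 0], "jaw": 85}, {"slide": [1, 0.5, 92], "dr": [0, 0, 0], "jaw": 25}, {"slide": [1, 0.5, 92], "dr": [0, 0, 0], "jaw": 25}, {"slide": [1, 0.5, 92], "dr": [0, 0, 0], "jaw": 25}, {"slide": [1, 0.5, 92], "dr": [0, 0, 0], "jaw": 25}]}}

```text
clock: 18.35
position: [477.6, -176.5, 25.8]
ee_rot: [0.707, -0.707, 0.001, -0.001]
contact_force: [-0.9, 0.6, 6.7]
gripper_width: 35.2
grasp_force: 60.0
```

```bash
python3 go.py 632.8 129 130 5.3
```

```text
slide [-305.48 -155.46 -104.03] dr [-0.01 -0.   -0.66] pos [ 477.58 -176.53   25.77] th 0.007710903679239323 F [-0.86  0.58  6.69] w 35.18531862787624 t 18.35
```

{"method": "step_arm", "body": {"motion": [{"slide": [0, 0, -50], "dr": [0, 0, 0], "jaw": 25}, {"slide": [0, 0, -95], "dr": [0, 0, 0], "jaw": 25}, {"slide": [-45, -23, -104], "dr": [0, 0, -0.1], "jaw": 25}, {"slide": [-98, -50, -104], "dr": [0, 0, -0.2], "jaw": 25}, {"slide": [-151, -77, -104], "dr": [0, 0, -0.3], "jaw": 25}, {"slide": [-204, -104, -104], "dr": [0, 0, -0.5], "jaw": 25}, {"slide": [-257, -131, -104], "dr": [0, 0, -0.66], "jaw": 25}, {"slide": [-295, -150, -104], "dr": [0, 0, -0.66], "jaw": 25}]}}

```text
clock: 19.35
position: [627.4, 120.9, 128.1]
ee_rot: [0.739, -0.673, -0.0, 0.0]
contact_force: [-0.3, -0.7, 0.1]
gripper_width: 34.7
grasp_force: 60.1
```

{"method": "step_arm", "body": {"motion": [{"slide": [-11, -4.5, 0], "dr": [0, 0, 0], "jaw": 25}, {"slide": [-11, -4.5, 0], "dr": [0, 0, 0], "jaw": 25}, {"slide": [-11, -4.5, 0], "dr": [0, 0, 0], "jaw": 25}, {"slide": [-11, -4.5, 40], "dr": [0, 0, 0], "jaw": 25}, {"slide": [-11, -4.5, 70], "dr": [0, 0, 0], "jaw": 25}, {"slide": [-11, -4.5, 80], "dr": [0, 0, 0], "jaw": 25}, {"slide": [-11, -4.5, 80], "dr": [0, 0, 0], "jaw": 25}, {"slide": [-11, -4.5, 80], "dr": [0, 0, 0], "jaw": 25}]}}

```text
clock: 20.35
position: [631.4, 130.0, 50.4]
ee_rot: [0.739, -0.674, 0.001, -0.001]
contact_force: [0.3, -0.5, -0.3]
gripper_width: 34.7
grasp_force: 60.1
```

```bash
python3 go.py 632.8 129 24.8 5.3;python3 - <<'E'
from h import *
im=optics.get_image('wrist');cv2.imwrite('pics/w5.png',im)
E
```

```text
slide [ 1.12 -1.2  25.59] dr [-0.02  0.   -0.  ] pos [631.43 129.98  50.38] th 5.263969653848989 F [ 0.34 -0.49 -0.27] w 34.717862694300834 t 20.35
```

View pics/w5.png

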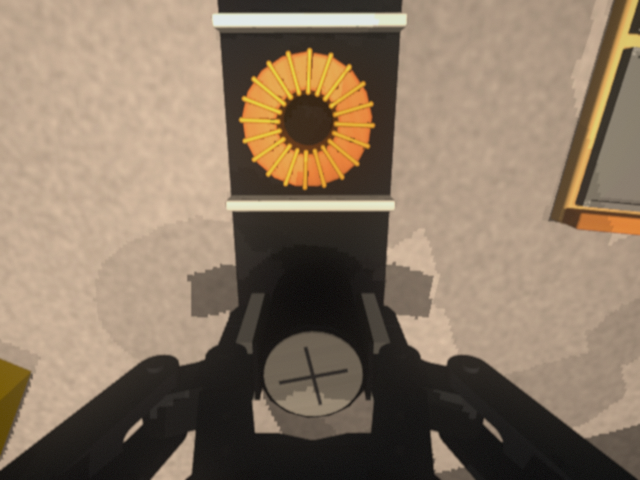

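The choke is centred in its bay at (308,119) between the ribs. The capacitor is held upright and centred on the last bay. Lowering.

{"method": "step_arm", "body": {"motion": [{"slide": [1, -1, 15], "dr": [0, 0, 0], "jaw": 25}, {"slide": [1, -1, 23], "dr": [0, 0, 0], "jaw": 25}, {"slide": [1, -1, 26], "dr": [0, 0, 0], "jaw": 25}, {"slide": [1, -1, 26], "dr": [0, 0, 0], "jaw": 25}, {"slide": [1, -1, 26], "dr": [0, 0, 0], "jaw": 25}, {"slide": [1, -1, 26], "dr": [0, 0, 0], "jaw": 25}, {"slide": [1, -1, 26], "dr": [0, 0, 0], "jaw": 25}, {"slide": [1, -1, 26], "dr": [0, 0, 0], "jaw": 25}]}}

```text
clock: 21.4
position: [631.1, 128.8, 24.8]
ee_rot: [0.739, -0.673, 0.0, 0.001]
contact_force: [-5.6, -0.1, 12.3]
gripper_width: 35.0
grasp_force: 61.5
```

{"method": "step_arm", "body": {"motion": [{"slide": [0, 0, -0.5], "dr": [0, 0, 0], "jaw": 85}, {"slide": [0, 0, -0.5], "dr": [0, 0, 0], "jaw": 85}, {"slide": [0, 0, -0.5], "dr": [0, 0, 0], "jaw": 85}, {"slide": [0, 0, -0.5], "dr": [0, 0, 0], "jaw": 85}, {"slide": [0, 0, -45], "dr": [0, 0, 0], "jaw": 85}, {"slide": [0, 0, -100], "dr": [0, 0, 0], "jaw": 85}, {"slide": [0, 0, -150], "dr": [0, 0, 0], "jaw": 85}, {"slide": [-50, 0, -190], "dr": [0, 0, 0], "jaw": 85}]}}

```text
clock: 22.4
position: [627.6, 175.8, 214.5]
ee_rot: [0.737, -0.675, 0.001, -0.001]
contact_force: [1.2, 1.4, -0.4]
gripper_width: 84.9
grasp_force: 0.0
```

{"method": "step_arm", "body": {"motion": [{"slide": [-40, 40, 0], "dr": [0, 0, 0], "jaw": 85}, {"slide": [-80, 80, 0], "dr": [0, 0, 0], "jaw": 85}, {"slide": [-120, 120, 0], "dr": [0, 0, 0], "jaw": 85}, {"slide": [-160, 150, 0], "dr": [0, 0, 0], "jaw": 85}, {"slide": [-200, 150, 0], "dr": [0, 0, 0], "jaw": 85}, {"slide": [-240, 150, 0], "dr": [0, 0, 0], "jaw": 85}, {"slide": [-240, 150, 0], "dr": [0, 0, 0], "jaw": 85}, {"slide": [-240, 150, 0], "dr": [0, 0, 0], "jaw": 85}]}}

```text
clock: 23.4
position: [455.4, 402.4, 211.3]
ee_rot: [0.739, -0.674, 0.0, 0.001]
contact_force: [-0.2, 0.3, 0.1]
gripper_width: 85.1
grasp_force: 0.0
```

Run:
```python
from h import *
im=optics.get_image('top');cv2.imwrite('pics/t2.png',cv2.resize(im[110:200,180:410],None,fx=3.4,fy=3.4,interpolation=2))
cv2.imwrite('pics/s2.png',cv2.resize(optics.get_image('side')[160:310,330:480],None,fx=3.5,fy=3.5,interpolation=2))
```

```text
(no output)
```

View pics/t2.png

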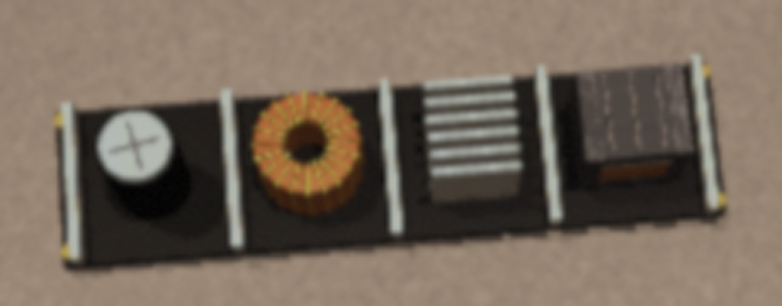

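View pics/s2.png

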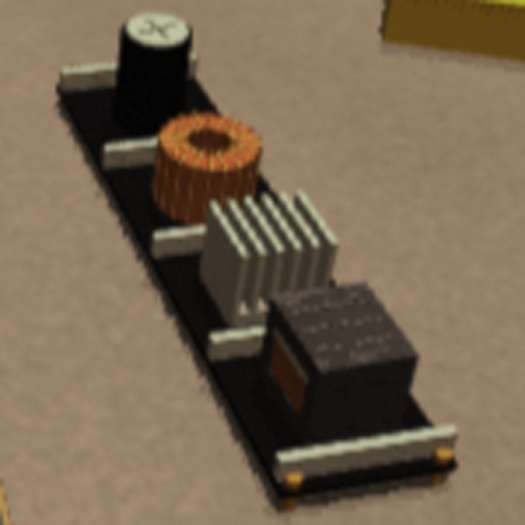

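All four stand upright, in the mirrored order. I'll check the centres by ray before handing in.

Run:
```python
from h import *
K,C=cam('top');ok=True
for n,p,z,k in(('cap',(135,147),65,111),('choke',(307,145),46,37),('hs',(473,127),52,-37),('trafo',(635,113),54,-111)):
    w=ray(K,C,np.array(p)/3.4+[180,110]-.35,z)[0,:2]-[642.9,18.6];a=np.radians(5.3)
    r=np.array([[np.cos(a),np.sin(a)],[-np.sin(a),np.cos(a)]])@w;r[1]-=k;print(n,r);ok&=bool((abs(r)<9).all())
if ok: print(arm.job_done())
```

```text
cap [-1.94  0.3 ]
choke [-0.07  0.22]
hs [ 0.29 -0.95]
trafo [ 0.38 -0.27]
the job is handed in; nothing more can be done
None
```

I moved all four parts to the black rack in mirrored order (left to right: capacitor, choke, heat sink, transformer), upright and within about 2 mm of their bay centres by the top camera, and handed the job in after about 23 s of the 109 s allowed.

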